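Slide a brake pad under the spring clip of the gauging jig

TASK

Press the red pedal of the jig's spring clip right down with one fingertip so that its jaw lifts, and keep it down while the other fingertip pushes the brake pad along its channel, under the jaw, until it is fully home against the end stop. Then let the clip go so that it clamps the pad, and move clear. Only press and push: do not grasp, lift or tip the pad, and leave the things around the jig alone.

Things in the scene. Friction and masses are not known exactly. Their poses are not given: they have to be found in the camera images.
- jig: Gauging jig fixed to the bench: blue plate 205 x 150 mm, top at z = 15 mm. Origin on the bench surface under the channel's centre line; +x is the push direction, roughly away from the robot, y to its left, z up. Plate spans x -120 to +85, y -97 to +53 mm. All positions below (mm) are in this frame.
- home (a point): Where the pad's centre is when fully home: x = 25, y = 0, z = 23 mm in the jig. The channel runs between two aluminium rails, tops at z = 19 mm, inner faces at y = -26.5 and +26.5, from x = -60 to the dark steel end stop, whose face is at x = 70 and top at z = 33 mm.
- clip (a joint): Angle of the sprung rocker clip, rad: 0 released, jaw down and blocking the channel; 0.42 pedal right down. It rocks on a 7 mm steel rod along x at y = -34, z = 34 mm, in bearings at x = -118 and 65 that reach z = 43 mm. Pedal on the rod's -y side, jaw on the +y side. At 0.33 or more the pad passes under the jaw; resting on the pad it reads about 0.28.
- pedal (a point): Point on top of the red pedal, mid-length, 42 mm out from the rod; moves with the clip. The pedal runs level from x = -115 to 0 and the red part spans y -51 to -86 mm. Top here at z = 40 mm released, 22.5 mm pressed right down (lower than the pad's top). About 4 N starts it, 9 N holds it right down; it springs back.
- jaw (a point): Centre of the clip's jaw, a steel bar 10 mm thick and 20 mm long over the channel, x = 35 to 55, y about 6 mm; moves with the clip. Its underside is at z = 20 mm released, 32 mm at 0.30 rad, 37 mm fully up.
- pad_center (a point): Centre of the loose brake pad, about 350 g, 16 mm thick: steel plate 90 x 50 x 6 mm below, dark friction block 86 x 44 x 10 mm on top. It lies in the channel (top z = 31 mm), its long x axis along the jig's x, centre at x = -40 to -18 mm at the start. Its rear edge, 45 mm behind the centre (block 43 mm), is free to push on with a finger from above.
- spray_can: Bystander: standing blue bottle of brake cleaner with a white cap, 64 mm diameter, 170 mm tall; origin under its centre.
- socket: Bystander: standing steel socket, 32 mm diameter, 38 mm tall; origin under its centre.
- grease_tin: Bystander: round red tin with black lid, 68 mm diameter, 50 mm tall; origin under its centre.
- wrench: Bystander: steel wrench, 170 mm long, lying along its x axis; origin under its middle.
There are look-alikes about, which are no part of the job. What is shaped like the part that bears pad_center but green, orange or purple is not meant.

How it is judged:
On the way, in this order (a step that is already met when the one before it is completed fails the run):
1. the clip is held down by the fingers, its jaw raised, before the pad has reached under it (value of joint clip above 0.31 rad and contact force between the fingers and clip above 1 N and x of pad_center in the frame of jig below -0.004 m), for 0.2 s.
2. with the clip held down, a finger pushes the pad in under the jaw (value of joint clip above 0.295 rad and contact force between the fingers and clip above 0.5 N and contact force between the fingers and pad above 0.2 N and x of pad_center in the frame of jig above -0.002 m), for 0.04 s.
3. the pad is home against the stop while the clip is still held down (value of joint clip above 0.295 rad and contact force between the fingers and clip above 0.5 N and x of pad_center in the frame of jig above 0.021 m), for 0.1 s.
At the end, for the whole second after the job is handed in: The pad lies flat and straight in the channel, its front within 4 mm of the end stop, at rest, with the released clip clamping it (jaw resting on it with more than 1 N) (x of pad_center in the frame of jig between 0.021 and 0.028 m and y of pad_center in the frame of jig between -0.005 and 0.005 m and angle between the x axis of pad_center and the x axis of jig, either way round below 0.07 rad and height (world z) of pad_center below 0.0255 m and angle between pad_center's own z axis and vertical below 0.06 rad and value of joint clip between 0.24 and 0.31 rad and contact force between clip and pad above 1 N and linear speed of pad below 0.01 m/s); the robot touches nothing.
It fails at once if the pad is lifted (more than 8 mm) or tipped (more than 0.2 rad) (height (world z) of pad_center above 0.031 m or angle between pad_center's own z axis and vertical above 0.2 rad).
It fails at once if the clip is let down on the pad (more than 1.5 N) while the pad is only part-way under it (x of pad_center in the frame of jig between 0 and 0.019 m and contact force between clip and pad above 1.5 N).
It fails at once if something around the jig is moved more than 15 mm (distance of any of spray_can, socket, grease_tin, wrench from where it was at the start of the episode above 0.015 m).
It also fails if it takes over 45 s, if anything falls off the work surface, if the arm or the gripper's body presses on something with over 40 N, if the wrist force passes 120 N, or if a joint passes its speed limit or range.

ROBOT

A 6-joint arm with a two-finger parallel gripper is mounted at the origin on the work surface. World frame = base frame: x ahead of the robot, y to its left, z up, the work surface at z = 0. Lengths are in m, angles in rad, forces in N, time in s.
With the tool pointing down it reaches from about 0.225 to 0.875 m from the base axis. Payload 3.4 kg.
Tool frame: the origin (TCP) lies on the centre line of the jaws, within the pads' length; the fingertips stand 17 mm ahead of it and the grasp point (between the pads) lies 2 mm behind it; z points along the fingers, y is the line along which they close (so a half turn about z gives the same grasp; the last joint's range is limited). The gripper opens to 85 mm and grips with 20 to 120 N. Pads are 22 mm wide; open, the fingers measure 114 mm over their backs; the gripper's body (76 mm by 85 mm) begins 54 mm behind the grasp point. The pads swing forward as they close: fully open they stand 13 mm farther back than shut.
Start: joints at [-1.24, 0.276, 1.505, -0, 1.361, -0.121], TCP at [0.251, -0.517, 0.248] pointing down, gripper open.
Joint ranges: [-2.89, 2.89], [-0.75, 2.08], [0.22, 2.7], [-1.18, 4.32], [0.11, 2.71], [-2.7, 2.7]. Speed limits (rad/s): [2.57, 2.57, 3.14, 3.14, 3.14, 3.14].

INTERFACE

Orientations are given as a unit quaternion [w, x, y, z].
In Python, from rig import manip gives the robot as it stands.
- The arm moves only by the tool move_arm, never from a script. Its argument "steps" is one flat list of numbers, 7 for each row, row after row: the turn, a rotation vector about the world's x, y, z normalised to -1 to 1, where 1 is 360 degrees, then the shift along the world's x, y, z normalised to -1 to 1, where 1 is 1 m, then the opening, from -1 (shut) to 1 (fully open). A call has exactly 10 rows; each row is the pose to reach, as a shift and turn from the pose commanded when the call began, turning the shorter way round; what a row does not reach only later rows make up. A row lasts 1/10 s, in which the tool goes at most 50 mm and 8.59 degrees, less where a joint would pass 70% of its speed; a pose out of reach is approached as far as the arm can. A call with a number of a shift or a turn outside -1 to 1 is refused whole. A call with a gripper value outside its range is refused whole. The fingers move at their own pace and stop on an object; "squeeze" is the grip in N (left out, the last holds). Time passes only in rows, so rows that repeat a pose let the fingers close, or fill a call up. It gives the time, the measured TCP pose, the force, the opening and the grip force at its end, in the units of the state.
- manip.get_state(): the state, without advancing time (a new reading comes with each control period).
- manip.get_image(name): name is "scene" or "top" or "wrist"; returns a dict with "pixels" (420x560x3 uint8, blue, green, red), "fx", "fy", "cx", "cy" (pixels), "R" (3x3) and "t" (3): a world point X has camera coordinates R X + t. Camera axes: x right, y down, z forward; pixel columns grow to the right and rows downward; lengths in m; the calibration is good to about 2 mm. A picture is of the moment at which its call begins. There is no depth.
- manip.sign_off(): hands the job in; it is judged then, once.
The state is a dict: "clock": time; "qpos": joint angles; "qd": joint speeds; "effort": joint torques, N m; "position": TCP position; "ee_rot": TCP orientation; "contact_force": force on the tool from outside, world axes, zero at the start; "moment": the same for the moment, N m; "width": finger opening in m; "gripper_force": force on a finger pad.
Only numpy, scipy, OpenCV 4.12 (cv2) and the standard library are available. Lean on these libraries where they do the work, as an engineer would, in place of code of your own. Each camera call takes 0.05 s, during which the arm holds its last target. There are 200 camera calls.

## Working session

There is one attempt and no reset: what is moved stays moved. The work goes in short steps, Python scripts to look and compute and a tool call to move; the robot and the scene stay as the last step left them, time stands still between calls to the robot, and variables do not carry over. Pictures are saved under pics/ and viewed, at most 10 in all, crops included, and the job is handed in when it is done.

Besides the shell and the picture viewer there is one more tool, called after "Call:" by a JSON object that holds its "api" and its "payload", one argument or row to a line. move_arm: Moves the arm, as the interface text tells. Scaled input: -1 to 1 covers 1 m each way for a shift and 360 degrees each way for a turn. Its arguments: {"type":"object","properties":{"steps":{"type":"array"},"squeeze":{"type":"number"}},"required":["steps"]}

```bash
mkdir -p pics; ls; python3 - <<'E'
from rig import manip
import cv2,numpy as np
s=manip.get_state();print({k:np.round(v,3) for k,v in s.items()})
for n in("top","scene"):
    im=manip.get_image(n);cv2.imwrite(f"pics/{n}0.png",im["pixels"]);print(n,im["fx"],im["cx"],im["cy"],np.round(im["R"],3),np.round(im["t"],3))
E
```

```text
pics
{'clock': np.float64(0.0), 'qpos': array([-1.24 ,  0.277,  1.506,  0.   ,  1.361, -0.121]), 'qd': array([ 0.   ,  0.   ,  0.002,  0.   , -0.001,  0.   ]), 'effort': array([ 0.0000e+00, -4.1678e+01, -2.4581e+01, -0.0000e+00,  1.1000e-02,
        0.0000e+00]), 'position': array([ 0.251, -0.517,  0.247]), 'ee_rot': array([-0.001,  0.975,  0.224, -0.   ]), 'contact_force': array([-0.315,  0.306, -0.311]), 'moment': array([0.011, 0.002, 0.001]), 'gripper_force': np.float64(0.0), 'width': np.float64(0.085)}
top 430.8260567325804 284.879173871866 206.08088284232184 [[ 0.016 -1.     0.021]
 [-0.985 -0.02  -0.172]
 [ 0.173 -0.018 -0.985]] [0.052 0.584 0.794]
scene 387.3514618000115 277.7164324470787 211.25135959553972 [[ 0.839  0.544 -0.01 ]
 [ 0.331 -0.525 -0.784]
 [-0.432  0.655 -0.62 ]] [-0.558 -0.106  1.047]
```

View pics/top0.png

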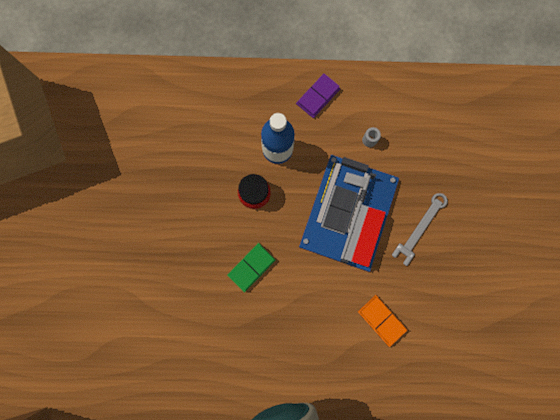

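View pics/scene0.png

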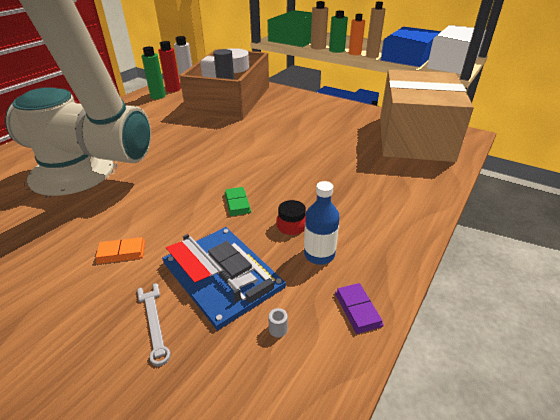

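The top view shows the jig around pixel (350,212). The red pedal is at about (368,238), the pad at (342,208) and the jaw at (357,180). The wrench lies to the right, and the bottle and tin to the left. Next I'll measure the jig pose from the blue plate and red pedal, and the pad from the dark block.

```bash
cat > h.py <<'E'
from rig import manip
import cv2,numpy as np
def ray(im,px,z):
    R=np.array(im["R"]);t=np.array(im["t"]);c=-R.T@t
    px=np.atleast_2d(px).astype(float)
    d=np.c_[(px[:,0]-im["cx"])/im["fx"],(px[:,1]-im["cy"])/im["fy"],np.ones(len(px))]@R
    return c+d*((z-c[2])/d[:,2])[:,None]
def blob(m):
    cs,_=cv2.findContours(m.astype(np.uint8),cv2.RETR_EXTERNAL,cv2.CHAIN_APPROX_NONE)
    return cs
def rect(P): # min-area rect in mm
    (c,s,a)=cv2.minAreaRect((P[:,:2]*1000).astype(np.float32))
    return np.round(c,1),np.round(s,1),round(a,2)
E
python3 - <<'E'
from h import *
im=manip.get_image("top");p=im["pixels"];h=cv2.cvtColor(p,cv2.COLOR_BGR2HSV)
H,S,V=h[...,0],h[...,1],h[...,2]
roi=np.zeros(H.shape,bool);roi[145:280,296:405]=1
blue=roi&(H>95)&(H<125)&(S>120)&(V>50)
red=roi&((H<6)|(H>174))&(S>170)&(V>100)
pts=np.argwhere(blue)[:,::-1]
print("plate",rect(ray(im,cv2.convexHull(pts.astype(np.int32))[:,0],.015)),blue.sum())
c=max(blob(red),key=cv2.contourArea)[:,0];print("pedal",rect(ray(im,c,.040)))
dark=roi&(V<85)&(S<60)
for c in blob(dark):
    if cv2.contourArea(c)>60: print("dark",cv2.boundingRect(c),rect(ray(im,c[:,0],.031)))
cv2.imwrite("pics/crop0.png",cv2.resize(p[145:280,290:410],None,fx=5,fy=4.4,interpolation=cv2.INTER_CUBIC) if 0 else cv2.resize(p[145:280,290:410],None,fx=4.4,fy=4.4,interpolation=cv2.INTER_CUBIC))
E
```

```text
plate (array([580.7, -69.8]), array([148.9, 203.9]), 71.59) 2934
pedal (array([ 528.2, -102.4]), array([ 34.8, 114.5]), 71.66)
dark (324, 186, 43, 47) (array([587. , -58.3]), array([61.3, 99.2]), 71.83)
dark (341, 157, 28, 15) (array([675.9, -78.2]), array([56.1, 18.2]), 73.98)
```

View pics/crop0.png

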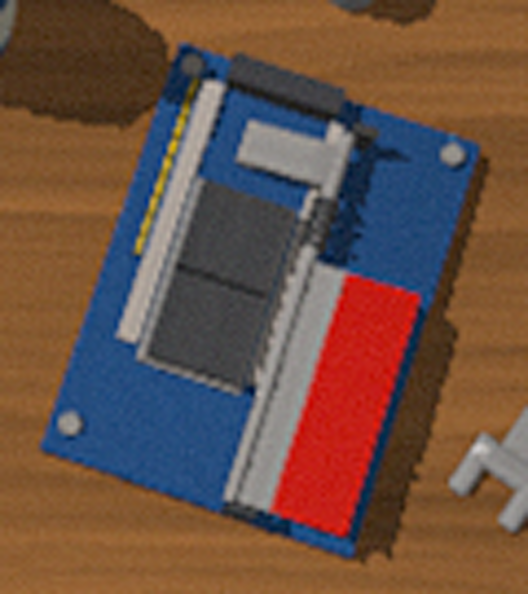

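```bash
cat >> h.py <<'E'
A=np.deg2rad(-18.4);RJ=np.array([[np.cos(A),-np.sin(A)],[np.sin(A),np.cos(A)]]);O=np.array([.6043,-.0551])
def toj(P): return (np.atleast_2d(P)[:,:2]-O)@RJ*1000
def tow(j): return O+RJ@(np.array(j)/1000)
E
python3 - <<'E'
from h import *
from scipy.spatial.transform import Rotation as Ro
im=manip.get_image("top")
q=np.array([[203,180],[300,210],[148,358],[243,388]])/4.4+[290-.5,145-.5]
print(toj(ray(im,q,.031)).round(1))
s=manip.get_state();w,x,y,z=s["ee_rot"];M=Ro.from_quat([x,y,z,w])
T=Ro.from_euler('z',-18.4,degrees=True)*Ro.from_euler('x',180,degrees=True)
print("turn/360",(T*M.inv()).as_rotvec(degrees=True)/360)
for jx in(-98,-94,-90): print(jx,tow([jx,-37.5])-s["position"][:2],s["position"])
E
```

```text
[[ 20.7  23.3]
 [ 22.3 -23.2]
 [-66.1  21.1]
 [-64.6 -23.8]]
turn/360 [-1.77713834e-04  1.39708107e-05 -1.23015259e-01]
-98 [0.24851938 0.45727324] [ 0.25095393 -0.51702249  0.24778368]
-94 [0.25231489 0.45601065] [ 0.25095393 -0.51702249  0.24778368]
-90 [0.25611039 0.45474805] [ 0.25095393 -0.51702249  0.24778368]
```

Call:
{"api": "move_arm", "payload": {
  "steps": [0,0,-0.0123,0.0256,0.0455,0,0.53,0,0,-0.0246,0.0512,0.091,0,0.53,0,0,-0.0369,0.0768,0.1365,-0.01,0.53,0,0,-0.0492,0.1024,0.182,-0.02,0.53,0,0,-0.0615,0.128,0.2275,-0.03,0.53,0,0,-0.0738,0.1536,0.273,-0.04,0.53,0,0,-0.0861,0.1792,0.3185,-0.05,0.53,0,0,-0.0984,0.2048,0.364,-0.06,0.53,0,0,-0.1107,0.2304,0.4095,-0.07,0.53,0,0,-0.123,0.256,0.455,-0.08,0.53]
}}

```text
clock: 1.2
position: [0.4934, -0.0858, 0.1736]
ee_rot: [0.0, 0.987, -0.161, 0.0]
contact_force: [0.5, -0.7, 0.0]
width: 0.0655
gripper_force: 0.0
```

Call:
{"api": "move_arm", "payload": {
  "steps": [0,0,0,0,0,0,0.53,0,0,0,0,0,0,0.53,0,0,0,0,0,-0.01,0.53,0,0,0,0,0,-0.02,0.53,0,0,0,0,0,-0.03,0.53,0,0,0,0,0,-0.04,0.53,0,0,0,0,0,-0.05,0.53,0,0,0,0,0,-0.06,0.53,0,0,0,0,0,-0.07,0.53,0,0,0,0,0,-0.07,0.53]
}}

```text
clock: 2.2
position: [0.4917, -0.0873, 0.1023]
ee_rot: [-0.0, 0.987, -0.16, -0.002]
contact_force: [-0.4, 0.3, 0.6]
width: 0.0649
gripper_force: 0.0
```

```bash
cat > look.py <<'E'
from h import *
import sys
from scipy.spatial.transform import Rotation as Ro
s=manip.get_state();w,x,y,z=s["ee_rot"]
print("t",s["clock"],"jig xy",toj(s["position"]).round(1),"z",s["position"][2].round(4),"w",s["width"],"F",np.round(s["contact_force"],1),Ro.from_quat([x,y,z,w]).as_euler('zyx',degrees=True).round(1))
if len(sys.argv)>1:
    n,k=sys.argv[1:3];im=manip.get_image(n);p=im["pixels"]
    if len(sys.argv)>3:
        a,b,c,d=map(int,sys.argv[3:7]);p=cv2.resize(p[b:d,a:c],None,fx=4,fy=4,interpolation=cv2.INTER_CUBIC)
    cv2.imwrite(f"pics/{k}.png",p)
E
python3 look.py wrist w1; python3 look.py scene s1 140 190 300 330
```

```text
t 2.2 jig xy [[-96.7 -66.1]] z 0.1023 w 0.06492753380306035 F [-0.4  0.3  0.6] [  18.4   -0.2 -179.9]
t 2.25 jig xy [[-96.1 -66.1]] z 0.1031 w 0.06565779877322038 F [ 0.2  0.5 -0. ] [ 1.84e+01 -1.00e-01 -1.80e+02]
```

View pics/w1.png

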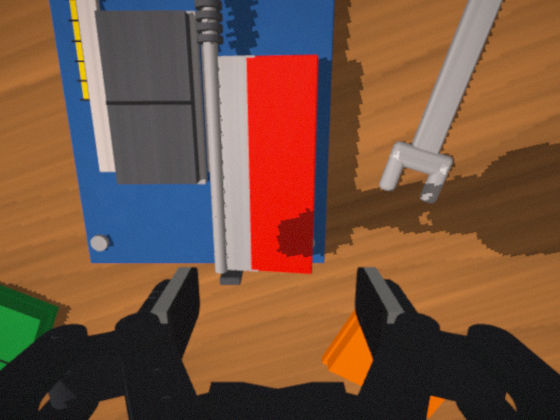

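View pics/s1.png

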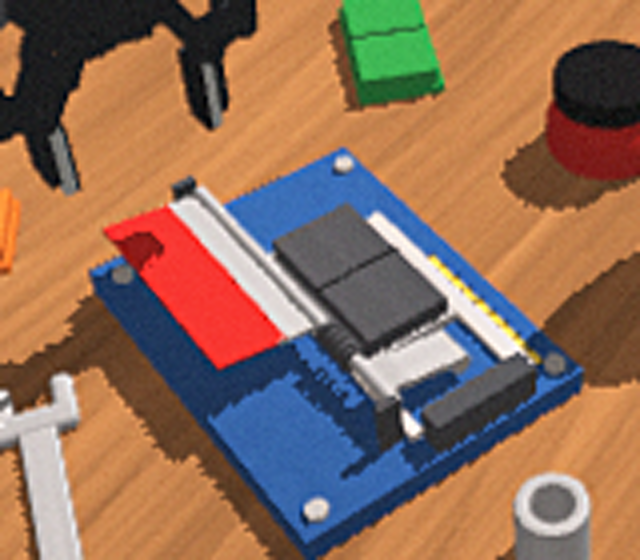

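The wrist view shows the pedal at (283,165) right of the rod at x≈215, and the pad's rear edge at y≈183. The fingers are correctly aligned, but the arm stopped short, so I need to shift 6.5 mm in jig x and 28.5 mm in jig y. The scene view shows the fingers clear of everything.

Call:
{"api": "move_arm", "payload": {
  "steps": [0,0,0,0.008,0.013,0,0.53,0,0,0,0.015,0.025,0,0.53,0,0,0,0.015,0.025,-0.006,0.53,0,0,0,0.015,0.025,-0.012,0.53,0,0,0,0.015,0.025,-0.018,0.53,0,0,0,0.015,0.025,-0.024,0.53,0,0,0,0.015,0.025,-0.03,0.53,0,0,0,0.015,0.025,-0.036,0.53,0,0,0,0.015,0.025,-0.036,0.53,0,0,0,0.015,0.025,-0.036,0.53]
}}

```text
clock: 3.3
position: [0.5077, -0.0628, 0.0677]
ee_rot: [0.0, 0.987, -0.16, -0.0]
contact_force: [-0.9, -0.8, 0.3]
width: 0.0651
gripper_force: 0.0
```

```bash
python3 look.py scene s2 140 190 300 330
```

```text
t 3.3 jig xy [[-89.2 -37.8]] z 0.0677 w 0.06510965452826342 F [-0.9 -0.8  0.3] [ 18.4  -0.  180. ]
```

View pics/s2.png

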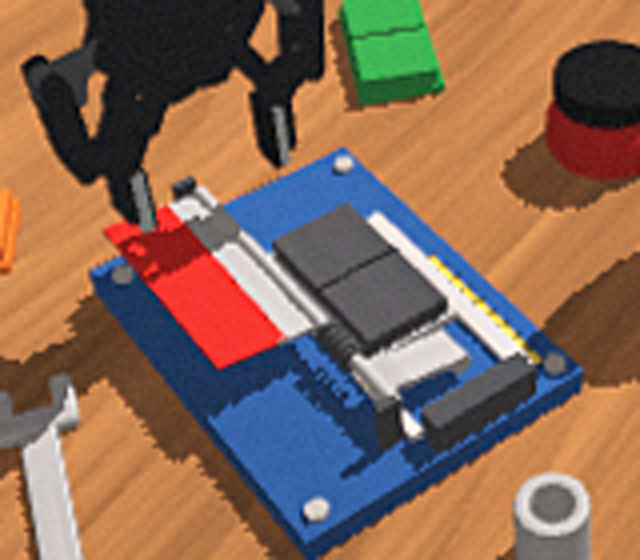

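The pedal finger is over the red part at about (145,222) and the push finger is behind the pad at (283,160). I'll press down in stages and watch the force.

Call:
{"api": "move_arm", "payload": {
  "steps": [0,0,0,0,0,-0.003,0.53,0,0,0,0,0,-0.006,0.53,0,0,0,0,0,-0.009,0.53,0,0,0,0,0,-0.012,0.53,0,0,0,0,0,-0.015,0.53,0,0,0,0,0,-0.018,0.53,0,0,0,0,0,-0.018,0.53,0,0,0,0,0,-0.018,0.53,0,0,0,0,0,-0.018,0.53,0,0,0,0,0,-0.018,0.53]
}}

```text
clock: 4.35
position: [0.5078, -0.0627, 0.0501]
ee_rot: [0.0, 0.987, -0.16, 0.0]
contact_force: [-0.5, 0.6, 3.0]
width: 0.0652
gripper_force: 1.7
```

```bash
python3 look.py
```

```text
t 4.35 jig xy [[-89.2 -37.7]] z 0.0501 w 0.06524309025722808 F [-0.5  0.6  3. ] [ 18.4   0.  180. ]
```

Call:
{"api": "move_arm", "payload": {
  "steps": [0,0,0,0,0,-0.002,0.53,0,0,0,0,0,-0.004,0.53,0,0,0,0,0,-0.006,0.53,0,0,0,0,0,-0.008,0.53,0,0,0,0,0,-0.01,0.53,0,0,0,0,0,-0.01,0.53,0,0,0,0,0,-0.01,0.53,0,0,0,0,0,-0.01,0.53,0,0,0,0,0,-0.01,0.53,0,0,0,0,0,-0.01,0.53]
}}

```text
clock: 5.35
position: [0.5077, -0.0628, 0.0401]
ee_rot: [0.0, 0.987, -0.16, -0.0]
contact_force: [-2.3, -1.6, 7.1]
width: 0.065
gripper_force: 3.5
```

```bash
python3 look.py scene s3 140 190 300 330
```

```text
t 5.35 jig xy [[-89.2 -37.8]] z 0.0401 w 0.06497248832276076 F [-2.3 -1.6  7.1] [ 18.4  -0.  180. ]
```

View pics/s3.png

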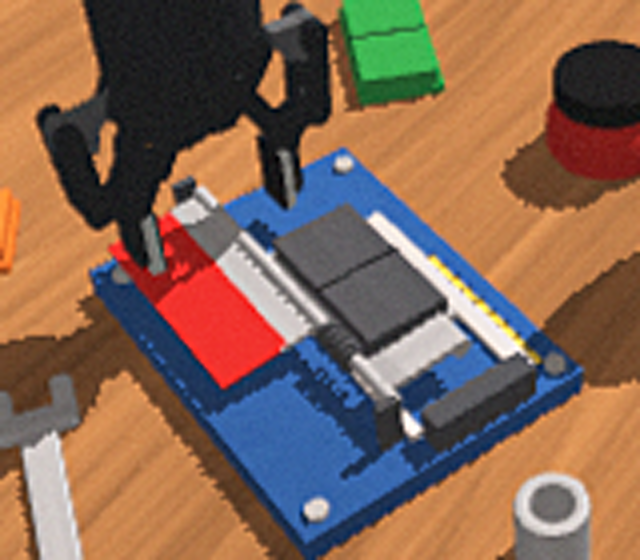

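The pedal is part-way down and the jaw is rising. Pressing further.

Call:
{"api": "move_arm", "payload": {
  "steps": [0,0,0,0,0,-0.001,0.53,0,0,0,0,0,-0.002,0.53,0,0,0,0,0,-0.003,0.53,0,0,0,0,0,-0.004,0.53,0,0,0,0,0,-0.004,0.53,0,0,0,0,0,-0.004,0.53,0,0,0,0,0,-0.004,0.53,0,0,0,0,0,-0.004,0.53,0,0,0,0,0,-0.004,0.53,0,0,0,0,0,-0.004,0.53]
}}

```text
clock: 6.4
position: [0.5079, -0.0624, 0.0363]
ee_rot: [-0.0, 0.987, -0.16, 0.0]
contact_force: [-2.0, 0.5, 8.5]
width: 0.0655
gripper_force: 4.2
```

```bash
python3 look.py scene s4 140 190 300 330
```

```text
t 6.4 jig xy [[-89.1 -37.4]] z 0.0363 w 0.06552649531842146 F [-2.   0.5  8.5] [  18.4    0.  -180. ]
```

Call:
{"api": "move_arm", "payload": {
  "steps": [0,0,0,0,0,-0.001,0.53,0,0,0,0,0,-0.002,0.53,0,0,0,0,0,-0.002,0.53,0,0,0,0,0,-0.002,0.53,0,0,0,0,0,-0.002,0.53,0,0,0,0,0,-0.002,0.53,0,0,0,0,0,-0.002,0.53,0,0,0,0,0,-0.002,0.53,0,0,0,0,0,-0.002,0.53,0,0,0,0,0,-0.002,0.53]
}}

```text
clock: 7.45
position: [0.5081, -0.0622, 0.0345]
ee_rot: [-0.0, 0.987, -0.16, 0.0]
contact_force: [-2.5, 2.1, 10.0]
width: 0.0649
gripper_force: 4.5
```

```bash
python3 look.py scene s5 140 190 300 330
```

```text
t 7.45 jig xy [[-89.1 -37.1]] z 0.0345 w 0.06492844561863799 F [-2.5  2.1 10. ] [  18.4    0.  -180. ]
```

View pics/s5.png

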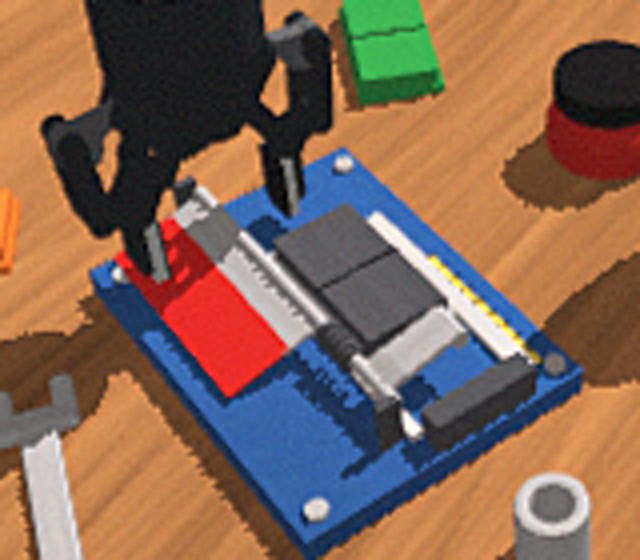

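```bash
python3 - <<'E'
from h import *
im=manip.get_image("scene")
R=np.array(im["R"]);t=np.array(im["t"])
for th in(0,.25,.3,.34,.38,.42):
    c,s=np.cos(th),np.sin(th)
    X=np.r_[tow([0,-34-52*c-6*s]),(34+6*c-52*s)/1000]
    v=R@X+t;u=np.array([im["fx"]*v[0]/v[2]+im["cx"],im["fy"]*v[1]/v[2]+im["cy"]])
    print(th,((u+.5-[140,190])*4).round(0))
E
```

```text
0 [217. 372.]
0.25 [222. 392.]
0.3 [223. 395.]
0.34 [225. 398.]
0.38 [226. 400.]
0.42 [228. 402.]
```

The pedal corner is at about (233,397), which puts the clip at roughly 0.4 rad, and the jaw is up. Pushing along jig +x now.

Call:
{"api": "move_arm", "payload": {
  "steps": [0,0,0,0.0047,-0.0016,-0.0005,0.53,0,0,0,0.0095,-0.0032,-0.0005,0.53,0,0,0,0.0142,-0.0047,-0.0005,0.53,0,0,0,0.019,-0.0063,-0.0005,0.53,0,0,0,0.0237,-0.0079,-0.0005,0.53,0,0,0,0.0285,-0.0095,-0.0005,0.53,0,0,0,0.0332,-0.011,-0.0005,0.53,0,0,0,0.038,-0.0126,-0.0005,0.53,0,0,0,0.0427,-0.0142,-0.0005,0.53,0,0,0,0.0474,-0.0158,-0.0005,0.53]
}}

```text
clock: 8.55
position: [0.5469, -0.0768, 0.0329]
ee_rot: [-0.0, 0.987, -0.16, -0.009]
contact_force: [-16.1, 0.8, 17.4]
width: 0.0656
gripper_force: 9.8
```

```bash
python3 look.py scene s6 140 190 300 330
```

```text
t 8.55 jig xy [[-47.6 -38.7]] z 0.0329 w 0.06560767921797073 F [-16.1   0.8  17.4] [  18.4   -1.  -179.8]
```

View pics/s6.png

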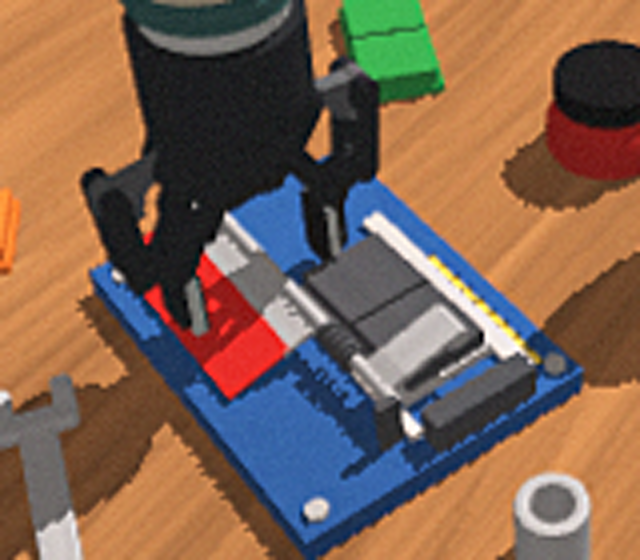

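The pad is part-way under the raised jaw. Contact force has risen, so I'll hold briefly to let the arm settle.

Call:
{"api": "move_arm", "payload": {
  "steps": [0,0,0,0,0,0,0.53,0,0,0,0,0,0,0.53,0,0,0,0,0,0,0.53,0,0,0,0,0,0,0.53,0,0,0,0,0,0,0.53,0,0,0,0,0,0,0.53,0,0,0,0,0,0,0.53,0,0,0,0,0,0,0.53,0,0,0,0,0,0,0.53,0,0,0,0,0,0,0.53]
}}

```text
clock: 9.6
position: [0.5489, -0.0775, 0.0329]
ee_rot: [0.0, 0.987, -0.16, -0.007]
contact_force: [-12.3, 0.2, 13.8]
width: 0.0659
gripper_force: 8.1
```

```bash
python3 look.py
```

```text
t 9.6 jig xy [[-45.5 -38.8]] z 0.0329 w 0.06591138568022237 F [-12.3   0.2  13.8] [  18.4   -0.7 -179.9]
```

Call:
{"api": "move_arm", "payload": {
  "steps": [0,0,0,0.0019,-0.0006,0.0005,0.53,0,0,0,0.0038,-0.0013,0.0005,0.53,0,0,0,0.0057,-0.0019,0.0005,0.53,0,0,0,0.0076,-0.0025,0.0005,0.53,0,0,0,0.0095,-0.0032,0.0005,0.53,0,0,0,0.0114,-0.0038,0.0005,0.53,0,0,0,0.0133,-0.0044,0.0005,0.53,0,0,0,0.0152,-0.005,0.0005,0.53,0,0,0,0.0152,-0.005,0.0005,0.53,0,0,0,0.0152,-0.005,0.0005,0.53]
}}

```text
clock: 10.6
position: [0.5642, -0.0824, 0.0331]
ee_rot: [0.0, 0.987, -0.159, -0.007]
contact_force: [-11.4, 0.9, 11.6]
width: 0.0657
gripper_force: 8.6
```

```bash
python3 look.py scene s7 140 190 300 330
```

```text
t 10.6 jig xy [[-29.4 -38.5]] z 0.0331 w 0.0656705819211432 F [-11.4   0.9  11.6] [  18.3   -0.7 -179.9]
```

View pics/s7.png

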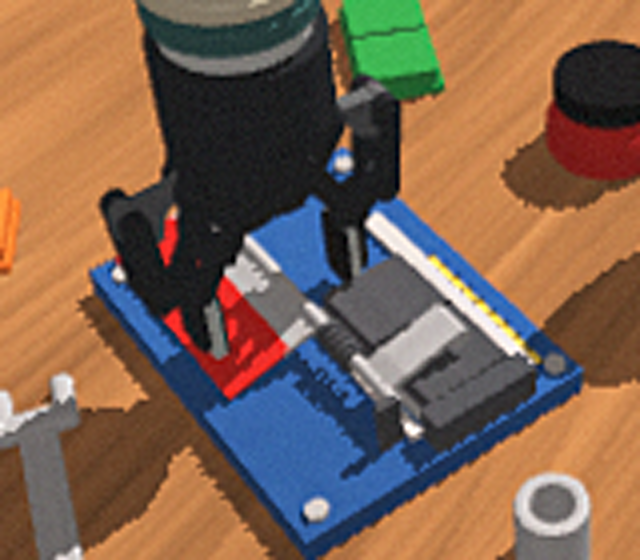

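The pad's front edge is now close to the stop, near (430,400). The force hasn't risen, so I'll push further until it seats.

Call:
{"api": "move_arm", "payload": {
  "steps": [0,0,0,0.0009,-0.0003,0,0.53,0,0,0,0.0019,-0.0006,0,0.53,0,0,0,0.0028,-0.0009,0,0.53,0,0,0,0.0038,-0.0013,0,0.53,0,0,0,0.0047,-0.0016,0,0.53,0,0,0,0.0057,-0.0019,0,0.53,0,0,0,0.0057,-0.0019,0,0.53,0,0,0,0.0057,-0.0019,0,0.53,0,0,0,0.0057,-0.0019,0,0.53,0,0,0,0.0057,-0.0019,0,0.53]
}}

```text
clock: 11.65
position: [0.5644, -0.0825, 0.033]
ee_rot: [-0.001, 0.987, -0.159, -0.012]
contact_force: [-20.5, 3.3, 20.1]
width: 0.0653
gripper_force: 12.9
```

```bash
python3 look.py scene s8 140 190 300 330
```

```text
t 11.65 jig xy [[-29.2 -38.6]] z 0.033 w 0.0652766072439591 F [-20.5   3.3  20.1] [  18.3   -1.4 -179.7]
```

Force rose to 20 N with almost no travel, and the TCP is at jig x = -29, as predicted for home. The pad is against the stop. I'll back off along the channel with the pedal still held, then rise.

Call:
{"api": "move_arm", "payload": {
  "steps": [0,0,0,-0.0019,0.0006,0,0.53,0,0,0,-0.0038,0.0013,0,0.53,0,0,0,-0.0057,0.0019,0,0.53,0,0,0,-0.0076,0.0025,0,0.53,0,0,0,-0.0095,0.0032,0,0.53,0,0,0,-0.0114,0.0038,0,0.53,0,0,0,-0.0133,0.0044,0,0.53,0,0,0,-0.0152,0.005,0,0.53,0,0,0,-0.0171,0.0057,0,0.53,0,0,0,-0.0171,0.0057,0,0.53]
}}

```text
clock: 12.7
position: [0.5632, -0.0823, 0.0356]
ee_rot: [0.002, 0.987, -0.159, 0.005]
contact_force: [2.5, -6.6, 7.2]
width: 0.0654
gripper_force: 4.1
```

```bash
cat > chk.py <<'E'
from h import *
import sys
im=manip.get_image("top");p=im["pixels"];h=cv2.cvtColor(p,cv2.COLOR_BGR2HSV)
# grey-level profile along the channel at jig y=18 (z=31mm), to find block/stop edges
R=np.array(im["R"]);t=np.array(im["t"])
for y in (13,18):
    xs=np.arange(-45,95,2.);o=[]
    for x in xs:
        v=R@np.r_[tow([x,y]),.031]+t
        u=(im["fx"]*v[0]/v[2]+im["cx"],im["fy"]*v[1]/v[2]+im["cy"])
        o.append(cv2.getRectSubPix(h,(1,1),u)[0,0] if 0 else p[int(round(u[1])),int(round(u[0]))])
    print(y,[(int(x),*map(int,c)) for x,c in zip(xs,o)][::2])
E
python3 look.py; python3 chk.py
```

```text
t 12.7 jig xy [[-30.4 -38.8]] z 0.0356 w 0.06543782968535067 F [ 2.5 -6.6  7.2] [ 18.3   0.5 179.7]
13 [(-45, 118, 73, 36), (-41, 118, 72, 34), (-37, 130, 80, 33), (-33, 57, 39, 26), (-29, 18, 17, 20), (-25, 24, 21, 14), (-21, 26, 25, 24), (-17, 17, 19, 17), (-13, 48, 48, 46), (-9, 76, 76, 77), (-5, 70, 71, 70), (-1, 31, 25, 25), (3, 21, 22, 21), (7, 65, 67, 65), (11, 66, 68, 64), (15, 65, 64, 63), (19, 64, 65, 63), (23, 48, 49, 49), (27, 58, 54, 57), (31, 67, 64, 68), (35, 66, 65, 66), (39, 64, 60, 62), (43, 59, 55, 56), (47, 64, 61, 61), (51, 56, 56, 56), (55, 82, 82, 83), (59, 64, 60, 56), (63, 67, 66, 65), (67, 60, 55, 58), (71, 57, 50, 52), (75, 65, 62, 67), (79, 69, 69, 66), (83, 59, 69, 88), (87, 44, 85, 134), (91, 44, 86, 134)]
18 [(-45, 121, 74, 38), (-41, 121, 73, 37), (-37, 128, 80, 39), (-33, 31, 23, 28), (-29, 23, 29, 22), (-25, 33, 27, 26), (-21, 45, 43, 38), (-17, 48, 48, 46), (-13, 75, 73, 75), (-9, 87, 92, 90), (-5, 102, 103, 101), (-1, 44, 35, 40), (3, 38, 40, 38), (7, 53, 53, 53), (11, 68, 69, 67), (15, 57, 56, 57), (19, 65, 64, 65), (23, 54, 50, 54), (27, 63, 63, 61), (31, 66, 61, 65), (35, 64, 62, 61), (39, 66, 62, 63), (43, 68, 66, 63), (47, 68, 70, 67), (51, 65, 59, 61), (55, 61, 58, 56), (59, 61, 64, 62), (63, 59, 60, 62), (67, 56, 49, 53), (71, 46, 45, 42), (75, 66, 65, 66), (79, 67, 63, 58), (83, 60, 75, 98), (87, 53, 90, 133), (91, 49, 91, 137)]
```

The brightness profile has the pad's centre groove at x≈24 and its front at x≈69, so the pad is home. I'll back off a bit more, then rise.

Call:
{"api": "move_arm", "payload": {
  "steps": [0,0,0,-0.0028,0.0009,0,0.53,0,0,0,-0.0057,0.0019,0,0.53,0,0,0,-0.0085,0.0028,0,0.53,0,0,0,-0.0114,0.0038,0,0.53,0,0,0,-0.0142,0.0047,0,0.53,0,0,0,-0.0142,0.0047,0,0.53,0,0,0,-0.0142,0.0047,0,0.53,0,0,0,-0.0142,0.0047,0,0.53,0,0,0,-0.0142,0.0047,0,0.53,0,0,0,-0.0142,0.0047,0,0.53]
}}

```text
clock: 13.75
position: [0.5503, -0.077, 0.0359]
ee_rot: [0.001, 0.987, -0.159, 0.006]
contact_force: [4.1, -3.9, 9.4]
width: 0.0651
gripper_force: 4.2
```

```bash
python3 look.py
```

```text
t 13.75 jig xy [[-44.3 -37.8]] z 0.0359 w 0.06510140198401244 F [ 4.1 -3.9  9.4] [ 18.3   0.7 179.8]
```

Clear of the pad by about 14 mm. Rising gently.

Call:
{"api": "move_arm", "payload": {
  "steps": [0,0,0,0,0,0.002,0.53,0,0,0,0,0,0.004,0.53,0,0,0,0,0,0.006,0.53,0,0,0,0,0,0.008,0.53,0,0,0,0,0,0.011,0.53,0,0,0,0,0,0.015,0.53,0,0,0,0,0,0.025,0.53,0,0,0,0,0,0.04,0.53,0,0,0,0,0,0.06,0.53,0,0,0,0,0,0.08,0.53]
}}

```text
clock: 14.75
position: [0.5446, -0.0748, 0.115]
ee_rot: [-0.0, 0.987, -0.16, -0.0]
contact_force: [-0.2, -0.3, -0.6]
width: 0.0653
gripper_force: 0.0
```

Call:
{"api": "move_arm", "payload": {
  "steps": [0,0,0,-0.02,0,0.02,0.53,0,0,0,-0.04,0,0.04,0.53,0,0,0,-0.07,0,0.06,0.53,0,0,0,-0.1,0,0.08,0.53,0,0,0,-0.13,0,0.08,0.53,0,0,0,-0.15,0,0.08,0.53,0,0,0,-0.15,0,0.08,0.53,0,0,0,-0.15,0,0.08,0.53,0,0,0,-0.15,0,0.08,0.53,0,0,0,-0.15,0,0.08,0.53]
}}

```text
clock: 15.75
position: [0.3959, -0.0751, 0.1939]
ee_rot: [0.0, 0.987, -0.16, 0.0]
contact_force: [0.7, 0.4, 0.4]
width: 0.065
gripper_force: 0.0
```

```bash
python3 look.py; python3 chk.py; python3 - <<'E'
from h import *
im=manip.get_image("top");p=im["pixels"];h=cv2.cvtColor(p,cv2.COLOR_BGR2HSV);H,S,V=cv2.split(h)
red=((H<6)|(H>174))&(S>170)&(V>100);red[:145]=0;red[280:]=0;red[:,:296]=0
c=max(blob(red),key=cv2.contourArea)[:,0];r=rect(ray(im,c,.030));print("pedal",r,toj(np.array(r[0])/1000))
E
```

```text
t 15.75 jig xy [[-191.4  -84.8]] z 0.1939 w 0.0649988082901776 F [0.7 0.4 0.4] [ 18.4   0.  180. ]
13 [(-45, 129, 81, 40), (-41, 127, 83, 49), (-37, 125, 74, 32), (-33, 124, 72, 37), (-29, 129, 77, 37), (-25, 127, 76, 41), (-21, 95, 101, 103), (-17, 75, 74, 71), (-13, 70, 68, 68), (-9, 71, 69, 68), (-5, 66, 68, 68), (-1, 72, 68, 69), (3, 66, 61, 64), (7, 71, 72, 72), (11, 71, 65, 68), (15, 68, 69, 67), (19, 70, 69, 66), (23, 54, 53, 53), (27, 68, 62, 65), (31, 69, 69, 71), (35, 71, 67, 69), (39, 64, 61, 62), (43, 82, 78, 83), (47, 60, 59, 59), (51, 63, 59, 60), (55, 117, 119, 120), (59, 65, 65, 65), (63, 65, 63, 64), (67, 56, 56, 55), (71, 63, 60, 59), (75, 65, 59, 61), (79, 72, 71, 67), (83, 66, 74, 92), (87, 49, 93, 141), (91, 57, 96, 141)]
18 [(-45, 124, 72, 32), (-41, 120, 73, 31), (-37, 126, 74, 37), (-33, 125, 75, 36), (-29, 126, 75, 32), (-25, 125, 77, 44), (-21, 81, 83, 88), (-17, 51, 50, 47), (-13, 72, 68, 72), (-9, 70, 67, 68), (-5, 65, 62, 61), (-1, 67, 65, 64), (3, 71, 65, 66), (7, 70, 69, 68), (11, 71, 70, 70), (15, 67, 63, 65), (19, 71, 68, 69), (23, 55, 54, 50), (27, 68, 64, 66), (31, 69, 69, 68), (35, 65, 63, 63), (39, 64, 63, 65), (43, 61, 61, 61), (47, 68, 67, 64), (51, 65, 63, 62), (55, 67, 61, 64), (59, 70, 69, 69), (63, 65, 67, 67), (67, 50, 53, 51), (71, 45, 44, 44), (75, 75, 70, 69), (79, 71, 59, 65), (83, 59, 79, 103), (87, 50, 91, 134), (91, 52, 94, 141)]
pedal (array([ 528.4, -102.5]), array([ 33.2, 114.3]), 71.5) [[-57.05792493 -68.93448486]]
```

```bash
python3 -c "
from rig import manip
print(manip.sign_off())"
```

```text
the job is handed in; nothing more can be done
None
```

I pushed the pad home against the end stop with the pedal held down, let the clip down onto it, moved the arm clear and handed the job in at about 16 s. The last camera check put the pad centre at about x = 24 mm. I did not measure the final clip angle or clamping force, and no verdict came back.

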